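# Snap the last two caps onto the anchor-plate studs

## Robot

A 6-joint arm with a two-finger parallel gripper is mounted at the origin on the work surface. World frame = base frame: x ahead of the robot, y to its left, z up, the work surface at z = 0. Lengths are in mm, angles in rad, forces in N, time in s.
With the tool pointing down it reaches from about 275 to 825 mm from the base axis. Payload 5.2 kg.
Tool frame: the origin (TCP) lies at the very end of the fingers, on their centre line; the grasp point (between the pads) lies 19 mm behind it; z points along the fingers, y is the direction in which the jaws open and shut (so a half turn about z gives the same grasp; the last joint's range is limited). The gripper opens to 93 mm and grips with 3 to 60 N. Pads are 15 mm wide; open, the fingers measure 128 mm over their backs; the gripper's body (75 mm by 188 mm) begins 65 mm behind the grasp point.
Start: joints at [-1.436, 0.259, 1.535, -0, 1.348, -0.203], TCP at [182.298, -518.915, 218.653] pointing down, gripper open.
Joint ranges: [-3.14, 3.14], [-0.91, 2.08], [0.19, 2.58], [-1.22, 4.36], [0.22, 2.71], [-3.12, 3.12]. Speed limits (rad/s): [2.57, 2.57, 3.14, 3.14, 3.14, 3.14].

## Interface

Orientations are given as [roll, pitch, yaw] about the fixed x, y, z axes, in that order (R = Rz(yaw) Ry(pitch) Rx(roll)).
In Python, from bench import robot gives the robot as it stands. The module is installed in compiled form; this text tells all that it offers. Calls block until the motion is done:
- robot.move_ptp(position, orientation): joint-space move of the TCP to a pose.
- robot.move_linear(position, ori=None, speed=150, f_stop=None): straight line of the TCP; ori=None keeps the orientation; speed is the mean speed in mm/s. With f_stop (N) it stops when the force on the tool has changed by that much, and returns True; else False.
- robot.move_j(angles): joint-space move.
- robot.move_gripper(opening): opening from 0.0 (shut) to 1.0 (fully open); the grip force is fixed at half the most; returns when the fingers have stopped.
- robot.sleep(seconds).
- robot.inverse_kinematics(position, orientation): joint angles nearest the present ones, or None.
- robot.get_image(name): name is "scene" or "top" or "wrist"; returns a dict with "img" (384x512x3 uint8, blue, green, red), "fovy" (degrees; the focal length in pixels is half the picture's height over the tangent of half this angle, whatever the lens; pixels are square), "cx", "cy" (the principal point, pixels), "k1" (the pictures are not rectified: a ray, as slopes to the right and down, at radius r is drawn at 1 + k1 r^2 times it, then the intrinsics apply), "eye" and "orientation" of the camera in the world. Camera axes: x right, y down, z forward; pixel columns grow to the right and rows downward; lengths in mm; the calibration is good to about 2 mm. A picture is of the moment at which its call begins. There is no depth.
A pose or a line that the arm cannot do raises robot.MotionError and nothing moves.
- robot.hand_in(): hands the job in, once; it reports no verdict.
Readings, each from a call of its own:
- robot.current_t(): time.
- robot.current_qpos(): joint angles.
- robot.current_joint_vel(): joint speeds.
- robot.current_joint_efforts(): joint torques, N m.
- robot.current_tcp_pos(): TCP position.
- robot.current_eef_rot(): TCP orientation.
- robot.current_contact_force(): force on the tool from outside, world axes, zero at the start.
- robot.current_ft_torque(): the same for the moment, N m.
- robot.current_gripper_width(): opening from 0.0 (shut) to 1.0 (fully open).
Only numpy, scipy, OpenCV 4.12 (cv2) and the standard library are available. Lean on these libraries where they do the work, as an engineer would, in place of code of your own. Each camera call takes 0.05 s, during which the arm holds its last target.

## Task

Two studs on the orange anchor plate are still bare: one in the row of thin studs and one in the row of thick studs. First put the small yellow cap on the bare thin stud and press it down until it clicks and is fully home, leaving it there; then put the large yellow cap on the bare thick stud, press it until it clicks, keep pressing firmly down after the force drops, and finish like that, still pushing the cap down on its washer. Leave everything else on the bench where it is.

Things in the scene. Friction and masses are not known exactly. Their poses are not given: they have to be found in the camera images.
- cap_small_mid (a point): small yellow plastic snap cap, a round cup standing mouth down on the bench, loose; closed flat top, outer diameter 29 mm, height 40 mm, about 15 g. Mouth 19 mm wide inside a 3 mm thick lip at the rim. The point is on its axis half-way up, 20 mm above its rim; z is its axis, upward; turn about it does not matter
- cap_large_mid (a point): large yellow plastic snap cap, a round cup standing mouth down on the bench, loose; closed flat top, outer diameter 43 mm, height 40 mm, about 30 g. Mouth 33 mm wide inside a 3 mm thick lip at the rim. The point is on its axis half-way up, 20 mm above its rim; z is its axis, upward; turn about it does not matter
- stud_small_seat (a point): seat of the bare thin stud (bright steel, 16 mm diameter): the point on its axis at the top face of the washer where the cap's rim lands, 29 mm above the bench; z upward along the stud. With the cap home, the cap's listed point is 20 mm above this one and the cap stays on by itself
- stud_large_seat (a point): seat of the bare thick stud (bright steel, 30 mm diameter): the point on its axis at the top face of the washer where the cap's rim lands, 29 mm above the bench; z upward along the stud. With the cap home, the cap's listed point is 20 mm above this one and the cap stays on by itself
- stud_small_tip (a point): top of the bare thin stud, on its axis, 30 mm above the seat; the last 11 mm are a smooth, slippery cone (6 mm narrower in radius at the top) that centres the cap. Four black sprung catches on the sides meet the cap's lip at rim 12 mm above the seat: pressing takes up to 6 to 9 N over 6 mm (centred), then the force falls to nearly none and 2 to 3 mm above home the catches snap over the lip and draw it down (click)
- stud_large_tip (a point): top of the bare thick stud, on its axis, 30 mm above the seat; the last 11 mm are a smooth, slippery cone (6 mm narrower in radius at the top) that centres the cap. Four black sprung catches on the sides meet the cap's lip at rim 12 mm above the seat: pressing takes up to 6 to 9 N over 6 mm (centred), then the force falls to nearly none and 2 to 3 mm above home the catches snap over the lip and draw it down (click)
- seat_large: the aluminium washer fixed under the bare thick stud, 48 mm diameter, 3 mm thick, on a hex nut; origin at the centre of its underside, 26 mm above the bench. It does not give
- plate: orange steel plate fixed to the bench, 200 (x) by 280 (y) by 12 mm thick, origin under its centre. Two rows of three studs along its y: thin studs at x = -50 mm (the row nearer the robot), thick ones at x = +50 mm, at y = -80, 0, 80 mm. One stud of each row is bare, at any of its places; the other four wear fixed caps, tops 69 mm above the bench
- big_nut: loose steel hex nut, bystander, 36 mm across, 20 mm high, origin under its centre
- pipe_coupling: loose dark steel pipe coupling, bystander, 48 mm diameter, 45 mm high, origin under its centre
- hex_bolt: loose steel hex bolt, bystander, standing on its 33 mm wide head, shank up, 75 mm high, origin under its centre
- paint_can: blue-labelled can, bystander, 76 mm diameter, 100 mm high, origin under its centre
- wrench: steel wrench, bystander, lying along its x axis about 200 mm long, origin under its middle
- carton: brown carton with a yellow label, bystander, 60 by 140 by 70 mm high, origin under its centre
Not all that is in view belongs to the job. Leave any turquoise look-alike of the part that bears cap_large_mid alone. Leave any brown look-alike of the part that bears cap_small_mid alone.

How it is judged:
By the outcome, as a careful person would: the job done as asked, in the order asked, and still so for the second after the job is handed in, while the arm keeps its last pose, push and grip.
It also fails if it takes over 72 s, if anything falls off the work surface, if the arm or the gripper's body presses on something with over 40 N, if the wrist force passes 120 N, or if a joint passes its speed limit or range.

## Working session

There is one attempt and no reset: what is moved stays moved. The work goes in short steps, each a Python script; the robot and the scene stay as the last script left them, time stands still between calls to the robot, and variables do not carry over. Pictures are saved under pics/ and viewed, and the job is handed in when it is done.

```bash
mkdir -p pics; cat > h.py <<'E'
import numpy as np, cv2
from bench import robot
def shot(name,fn=None):
    d=robot.get_image(name)
    if fn: cv2.imwrite('pics/'+fn,d['img'])
    return d
E
python3 - <<'E'
from h import *
for n in ['scene','top','wrist']:
    d=shot(n,n+'0.png'); print(n,{k:v for k,v in d.items() if k!='img'})
print(robot.current_t(),robot.current_eef_rot(),robot.current_gripper_width())
E
```

```text
scene {'fovy': 56.920741906865125, 'cx': 259.2631406878771, 'cy': 190.2157665386151, 'k1': -0.04465244765185595, 'eye': array([1186.72431057, -343.23754713,  801.539027  ]), 'orientation': array([-2.4121868 ,  0.0074334 ,  1.02683018])}
top {'fovy': 49.21321662233498, 'cx': 252.38964879702075, 'cy': 194.69483762225423, 'k1': -0.14723174480883014, 'eye': array([ 502.37877391,  -11.09042307, 1378.96908131]), 'orientation': array([-3.05567247,  0.01524876, -1.57364325])}
wrist {'fovy': 71.19584329406032, 'cx': 256.0075973074929, 'cy': 187.71267516008226, 'k1': -0.021145967019209955, 'eye': array([ 245.70811332, -497.17607943,  383.6177142 ]), 'orientation': array([ 2.89328485e+00,  1.77050399e-03, -1.23138541e+00])}
0.15 [-3.14025845e+00 -2.77768624e-04  3.37810376e-01] 1.0010405031826193
```

View pics/scene0.png

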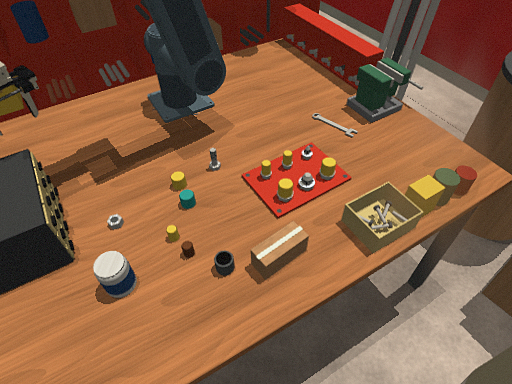

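View pics/top0.png

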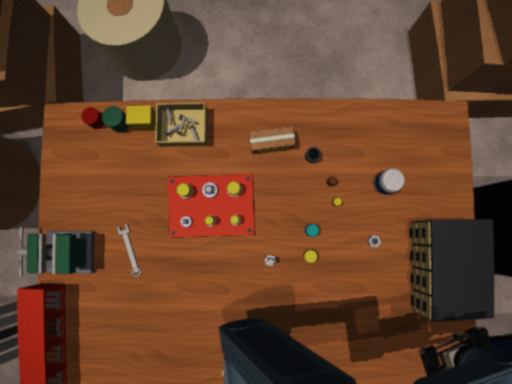

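View pics/wrist0.png

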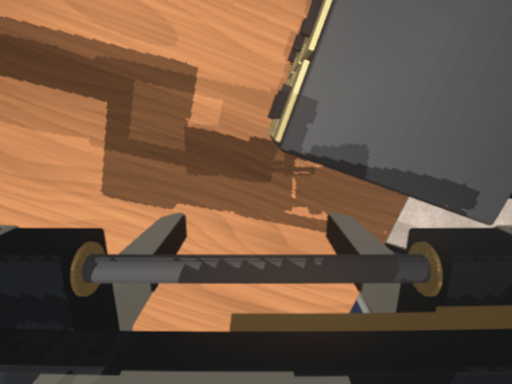

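Top view: the loose large yellow cap is at (311,256) and its turquoise look-alike at (313,230). The loose small yellow cap is at (337,202) and its brown look-alike at (332,181). Other yellow things are the four fixed caps on the plate (184,190), (234,188), (210,221), (235,220), the block at (139,117) and the carton label at (272,139). The bare studs are the thin one at (186,222) and the thick one at (210,190). I choose the yellow caps at (337,202) and (311,256).

```bash
cat >> h.py <<'E'
from scipy.spatial.transform import Rotation as Rn
def K(d):
    f=d['img'].shape[0]/2/np.tan(np.radians(d['fovy']/2))
    return np.array([[f,0,d['cx']],[0,f,d['cy']],[0,0,1]])
def ray(d,uv):
    p=cv2.undistortPointsIter(np.array([[uv]],float),K(d),np.array([d['k1'],0,0,0,0.]),None,None,(3,50,1e-10))[0,0]
    R=Rn.from_euler('xyz',d['orientation']).as_matrix()
    return R@np.array([p[0],p[1],1.])
def onz(d,uv,z):
    r=ray(d,uv); return d['eye']+r*(z-d['eye'][2])/r[2]
def proj(d,P):
    R=Rn.from_euler('xyz',d['orientation']).as_matrix()
    q=R.T@(np.asarray(P,float)-d['eye'])
    return cv2.projectPoints(q[None],np.zeros(3),np.zeros(3),K(d),np.array([d['k1'],0,0,0,0.]))[0][0,0]
def tri(ds,uvs):
    A=np.zeros((3,3));b=np.zeros(3);L=[]
    for d,uv in zip(ds,uvs):
        r=ray(d,uv);r/=np.linalg.norm(r);M=np.eye(3)-np.outer(r,r);A+=M;b+=M@d['eye'];L.append((M,d['eye']))
    P=np.linalg.solve(A,b); return P,[np.linalg.norm(M@(P-e)) for M,e in L]
def blobs(d,lo,hi,amin=15):
    h=cv2.cvtColor(d['img'],cv2.COLOR_BGR2HSV)
    m=cv2.inRange(h,np.array(lo),np.array(hi))
    n,l,s,c=cv2.connectedComponentsWithStats(m)
    return [(c[i].round(1),s[i]) for i in range(1,n) if s[i][4]>=amin],m,l
E
python3 - <<'E'
from h import *
t=shot('top');s=shot('scene')
for n,d in (('top',t),('scene',s)):
    B,_,_=blobs(d,(22,120,70),(34,255,255))
    for c,st in B: print(n,c,st[:5], onz(d,c,40)[:2].round(0), onz(d,c,69)[:2].round(0))
    B,_,_=blobs(d,(0,190,100),(8,255,255),300)
    for c,st in B: print(n,'red',c,st[:5], onz(d,c,12)[:2].round(0))
a=cv2.resize(t['img'][165:275,160:360],None,fx=4,fy=4,interpolation=cv2.INTER_CUBIC);cv2.imwrite('pics/topcrop.png',a)
a=cv2.resize(s['img'][130:270,150:360],None,fx=3.8,fy=3.8,interpolation=cv2.INTER_CUBIC);cv2.imwrite('pics/scenecrop.png',a)
E
```

```text
top [138.3 115. ] [125 106  27  19 481] [886. 388.] [877. 380.]
top [194.1 113.1] [191 110   8   7  17] [889. 200.] [880. 196.]
top [199.3 116.9] [195 112  10  10  27] [875. 183.] [867. 179.]
top [233.4 187.9] [227 182  14  13 134] [640.  70.] [637.  68.]
top [183.2 189.6] [177 184  13  13 133] [635. 233.] [632. 227.]
top [337.  201.5] [333 198   9   8  60] [ 595. -263.] [ 593. -257.]
top [209.2 220.2] [205 217   9   8  58] [536. 148.] [536. 144.]
top [234.6 219.3] [231 216   8   8  57] [539.  66.] [538.  64.]
top [310.3 255.8] [304 250  14  13 142] [ 422. -175.] [ 424. -171.]
top red [211.1 206.8] [ 168  174   87   64 4064] [581. 145.]
top red [ 31.  335.6] [  17  289   29   95 2443] [138. 770.]
scene [ 7.7 90.2] [ 0 85 18 12 96] [-395. -582.] [-335. -573.]
scene [ 10.7 104.1] [  0  92  23  24 333] [-279. -581.] [-223. -572.]
scene [287.  157.3] [283 151   9  14 103] [528. 150.] [553. 132.]
scene [327.8 166.1] [321 158  15  18 208] [626. 235.] [648. 213.]
scene [265.6 167. ] [262 160   9  15 113] [530.  70.] [555.  54.]
scene [178.2 180.2] [171 172  16  18 211] [ 441. -180.] [ 469. -187.]
scene [427.  186.5] [409 175  37  24 465] [846. 430.] [859. 401.]
scene [285.  187.8] [278 179  15  19 225] [632.  73.] [653.  57.]
scene [172.4 232.7] [167 225  12  16 142] [ 610. -267.] [ 632. -270.]
scene red [333.9  29.9] [ 284    3  100   54 1236] [-159.  909.]
scene red [293.4 179.7] [ 242  142  109   75 2767] [598. 129.]
```

View pics/topcrop.png

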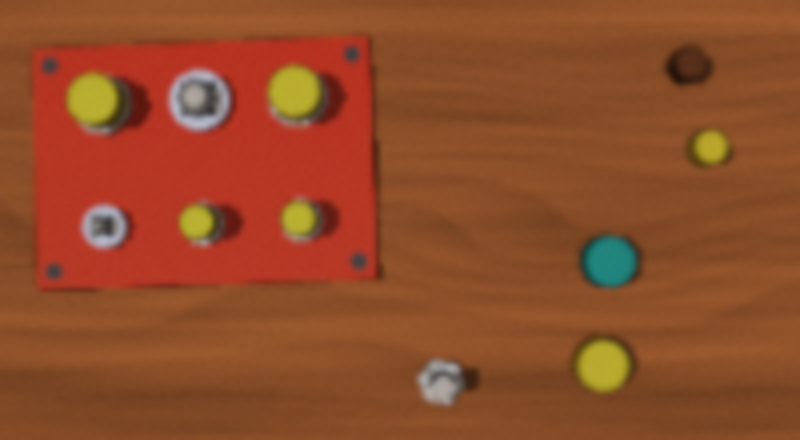

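View pics/scenecrop.png

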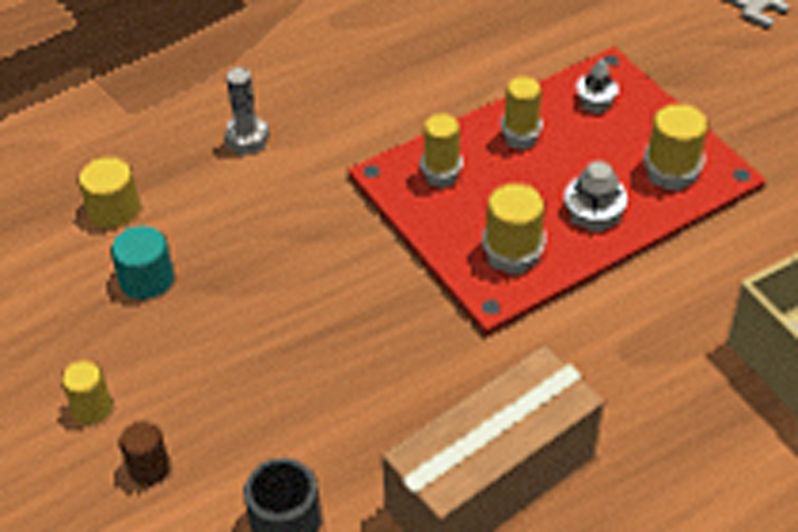

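The crops confirm it: the small yellow cap is at scene (172,233) beside the brown one, and the large yellow cap at (178,180) beside the turquoise one. The bare thin stud is at the +y end of its row and the bare thick stud is in the middle of its row. Next I take closer wrist views to refine these.

```bash
python3 - <<'E'
from h import *
d=shot('wrist'); print(onz(d,(256,150),40), robot.current_tcp_pos())
O=[np.pi,0,0]
def look(P,n):
    print(robot.inverse_kinematics(P,O).round(2)); robot.move_ptp(P,O); robot.sleep(.2)
    d=shot('wrist',n); np.savez('pics/'+n+'.npz',**d)
    print(n,robot.current_t(),robot.current_tcp_pos().round(1),d['eye'].round(1),onz(d,(256,120),40).round(0))
    for c,st in blobs(d,(22,120,70),(34,255,255),150)[0]: print(c,st[:5],onz(d,c,40)[:2].round(1),onz(d,c,69)[:2].round(1))
look([450,185,220],'w_plate.png')
look([340,-180,200],'w_large.png')
look([520,-260,200],'w_small.png')
E
```

```text
[ 210.20910476 -509.45362205   40.        ] [ 182.25485964 -518.74139745  218.36201289]
[ 0.16  0.14  1.68 -0.    1.32  1.73]
w_plate.png 3.2083 [450.2 184.6 220. ] [517.5 183.5 385.6] [517. 184.  40.]
[215.5  13.1] [197   0  38  31 976] [637.  230.2] [626.9 226.3]
[365.8  10.5] [347   0  38  25 779] [640.3  57.2] [630.   67.8]
[361.2 102.2] [351  91  22  23 408] [538.9  53.5] [537.1  64.4]
[291.2 104.6] [280  93  23  24 438] [535.7 140.1] [534.2 143.7]
[498.9 190.3] [483 176  29  32 685] [ 426.4 -146.1] [ 434.  -118.5]
[-0.78 -0.03  1.92 -0.    1.26  0.79]
w_large.png 4.8833 [ 340.4 -179.5  200. ] [ 407.7 -180.3  365.7] [ 407. -180.   40.]
[26.5  3.6] [  7   0  37  13 198] [531.7  70.9] [520.7  48.5]
[254. 109.] [237  91  35  37 984] [ 419.9 -177.8] [ 418.8 -178. ]
[-0.66  0.33  1.49 -0.    1.33  0.92]
w_small.png 5.9417 [ 519.2 -259.8  200.8] [ 586.3 -260.6  366.5] [ 586. -261.   40.]
[261.3 113.2] [250 102  23  23 418] [ 593.8 -266.9] [ 593.2 -266.3]
[  6.2 161.3] [  0 151  16  21 266] [537.1  51.2] [541.5  23.5]
[197.1 240.6] [179 224  35  32 809] [ 431.1 -182.9] [ 444.9 -189.8]
```

View pics/w_plate.png

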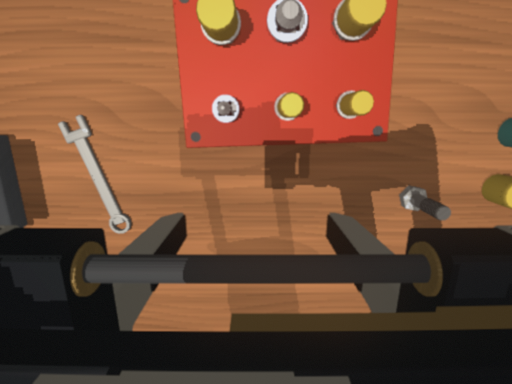

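View pics/w_small.png

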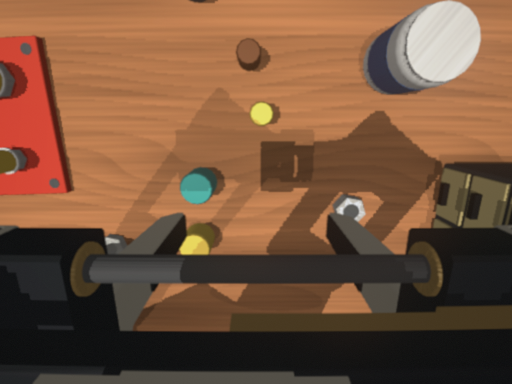

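The wrist view over the plate shows the bare thin stud at (225,108) and the bare thick stud at (288,18). The small cap is at (261,113), clear of the brown one at (249,54), and it measures within 4 mm of the top view, so I'm picking it.

```bash
python3 - <<'E'
from h import *
O=[np.pi,0,0]
C=[594,-266,0]
robot.move_linear([C[0],C[1],60],O,speed=150)
print(robot.move_linear([C[0],C[1],6],speed=80,f_stop=10),robot.current_tcp_pos().round(1))
robot.move_gripper(0.2); print(robot.current_gripper_width()*93, robot.current_contact_force().round(2))
robot.move_linear([C[0],C[1],120],speed=150)
robot.sleep(.1); print(robot.current_gripper_width()*93, robot.current_contact_force().round(2))
robot.move_ptp([466,222,150],O); robot.sleep(.3)
d=shot('wrist','w_ps.png'); np.savez('pics/w_ps.npz',**d)
s=shot('scene','s1.png')
print(robot.current_t(),robot.current_tcp_pos(),d['eye'],proj(d,[533,224,29]),proj(d,[534,148,29]))
cv2.imwrite('pics/s1c.png',cv2.resize(s['img'][60:260,120:380],None,fx=3,fy=3))
E
```

```text
False [ 594.3 -266.2    6.1]
28.91902808234216 [-0.26 -0.77 -0.47]
28.583905419439525 [-0.1   0.71 -0.65]
12.2333 [466.15819401 221.74389621 149.92887106] [533.6202217  220.46803692 315.55734255] [252.67415505 120.25760184] [325.88915419 119.41501228]
```

View pics/w_ps.png

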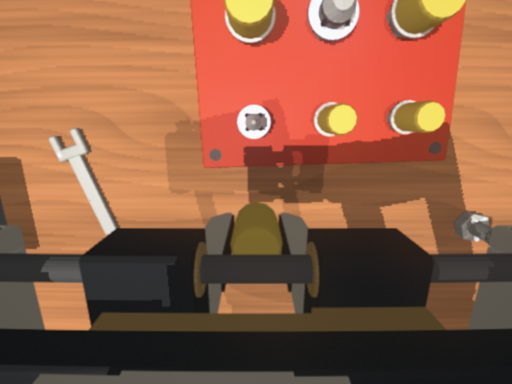

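View pics/s1c.png

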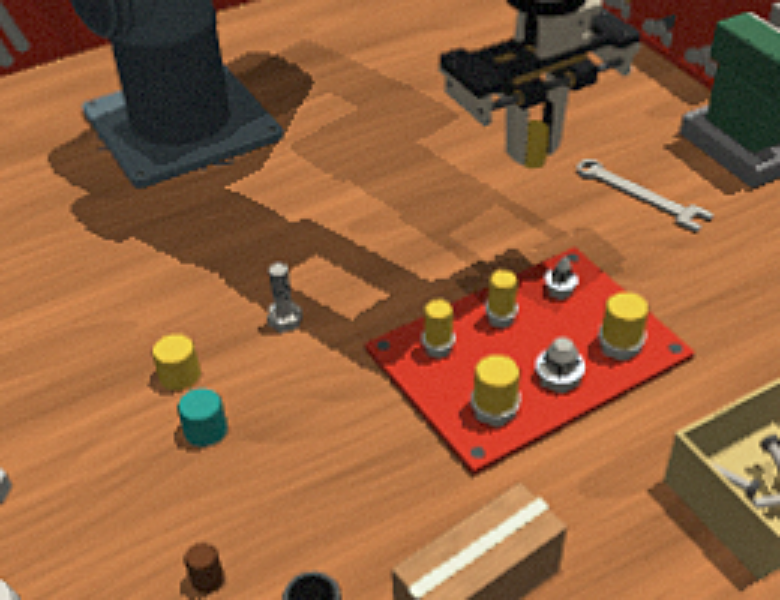

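The small cap is held (28.6 mm width), and the bare thin stud's washer is at (254,121). Next I fit the washer and check where the cap sits in the jaws.

```bash
cat >> h.py <<'E'
def washer(d,guess,z=29,R=40):
    u,v=proj(d,[*guess,z]); h=cv2.cvtColor(d['img'],cv2.COLOR_BGR2HSV)
    # non-red region inside the plate around the guess, outer contour
    m=((h[...,1]<90)&(h[...,2]>90)).astype(np.uint8)*255
    w=np.zeros_like(m);cv2.circle(w,(int(u),int(v)),R,255,-1);m&=w
    m=cv2.morphologyEx(m,cv2.MORPH_CLOSE,np.ones((5,5)))
    c=max(cv2.findContours(m,cv2.RETR_EXTERNAL,cv2.CHAIN_APPROX_NONE)[0],key=cv2.contourArea)
    e=cv2.fitEllipse(cv2.convexHull(c))
    # cast hull onto z, circle fit
    p=np.array([onz(d,q,z)[:2] for q in cv2.convexHull(c)[:,0].astype(float)])
    A=np.c_[2*p,np.ones(len(p))];s=np.linalg.lstsq(A,(p**2).sum(1),rcond=None)[0]
    return e[0],e[1],onz(d,e[0],z)[:2],s[:2],2*np.sqrt(s[2]+s[0]**2+s[1]**2)
E
python3 - <<'E'
from h import *
d=dict(np.load('pics/w_ps.png.npz'))
print(washer(d,(533,224),R=22))
for c,st in blobs(d,(22,120,40),(34,255,255),100)[0]: print(c,st[:5],onz(d,c,69)[:2].round(1))
print('cap top expected (z=150-6+40)',proj(d,[466.2,221.7,184]),proj(d,[466.2,221.7,144]),proj(d,[466.2+14.5,221.7,144]),proj(d,[480.7,221.7,184]))
a=cv2.resize(d['img'][190:300,190:330],None,fx=5,fy=5,interpolation=cv2.INTER_CUBIC);cv2.imwrite('pics/cap.png',a)
E
```

```text
Traceback (most recent call last):
FileNotFoundError: [Errno 2] No such file or directory: 'pics/w_ps.png.npz'
```

```bash
python3 - <<'E'
from h import *
d=dict(np.load('pics/w_ps.npz'))
print(washer(d,(533,224),R=22))
for c,st in blobs(d,(22,120,40),(34,255,255),100)[0]: print(c,st[:5],onz(d,c,69)[:2].round(1))
print('cap top expected (z=150-6+40)',proj(d,[466.2,221.7,184]),proj(d,[466.2,221.7,144]),proj(d,[466.2+14.5,221.7,144]),proj(d,[480.7,221.7,184]))
a=cv2.resize(d['img'][190:300,190:330],None,fx=5,fy=5,interpolation=cv2.INTER_CUBIC);cv2.imwrite('pics/cap.png',a)
E
```

```text
((253.72918701171875, 121.3550796508789), (34.24874496459961, 34.64908981323242), array([531.89249478, 222.90688934]), array([531.64974315, 222.87589282]), np.float64(35.34305940748916))
[248.7   9.4] [225   0  48  24 877] [621.5 226.6]
[439.    7.6] [415   0  50  20 712] [624.3  69.7]
[429.7 116.6] [415 102  30  30 644] [536.9  64.7]
[341.8 118.9] [328 105  29  29 653] [534.4 143.9]
[256.2 232.6] [ 231  204   52   51 2097] [425.1 220.3]
cap top expected (z=150-6+40) [253.69595601 248.94607001] [254.19973363 221.55822105] [254.1778286 201.2227138] [253.65415138 223.73879812]
```

View pics/cap.png

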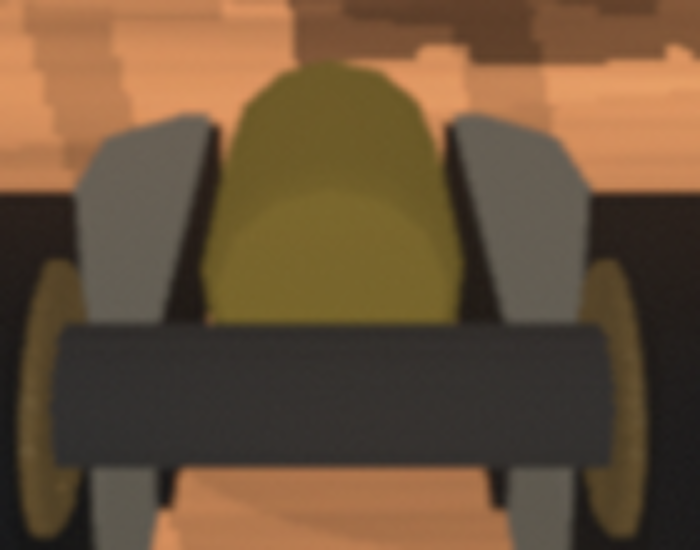

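Washer diameter fits as 35 mm, centre (531.8, 222.9). Extrapolating the thin row gives (531.9, 223.1) and the top view about (533.5, 224). The camera shows the held cap about 1 mm towards −y of the jaw centre, so I target (532.3, 223.7) and use side force as a check.

```bash
python3 - <<'E'
from h import *
O=[np.pi,0,0]
x,y=532.3,223.7
robot.move_linear([x,y,80],O,speed=120); robot.sleep(.2)
f0=robot.current_contact_force(); print('f0',f0.round(2),robot.current_tcp_pos().round(1))
for z in (66,62,58,54,51):
    st=robot.move_linear([x,y,z],speed=40,f_stop=12); robot.sleep(.1)
    print(z,st,robot.current_tcp_pos().round(1),(robot.current_contact_force()-f0).round(2),robot.current_ft_torque().round(2))
    if st: break
print(robot.current_t())
E
```

```text
f0 [-0.68  0.19  0.26] [532.3 223.9  80.8]
66 False [532.4 223.7  66. ] [ 0.32 -0.84 -0.59] [-0.01 -0.01 -0.05]
62 False [532.3 223.7  62. ] [ 1.14 -0.38  0.41] [-0.    0.01  0.03]
58 False [532.3 223.7  57.9] [ 0.3   0.41 -0.16] [ 0.09 -0.02  0.07]
54 False [532.3 223.7  53.9] [ 0.8  -0.06 -1.8 ] [ 0.01  0.02 -0.01]
51 False [532.2 223.7  51. ] [ 1.22 -0.35 -0.55] [-0.    0.04  0.02]
15.3833
```

The side forces stay within noise with the rim below the cone, so the cap is centred. Pressing now.

```bash
python3 - <<'E'
from h import *
x,y=532.3,223.7
for z in (47,45,43,41,39.5,38,37,36,35,34,33):
    st=robot.move_linear([x,y,z],speed=25,f_stop=22); f=robot.current_contact_force()
    print(z,st,robot.current_tcp_pos().round(1),f.round(1))
    if st or (z<37.5 and f[2]>14): break
robot.sleep(.2);print(robot.current_contact_force().round(1),robot.current_gripper_width()*93,robot.current_t())
s=shot('scene','s2.png');cv2.imwrite('pics/s2c.png',cv2.resize(s['img'][100:240,220:380],None,fx=4,fy=4,interpolation=cv2.INTER_CUBIC))
E
```

```text
47 False [532.1 223.7  46.8] [ 0.1  0.5 -0.8]
45 False [532.2 223.9  45. ] [-0.4  1.4  0.5]
43 False [532.5 223.8  43.1] [0.8 1.2 2.3]
41 False [532.6 223.8  41.1] [-0.5  1.4  1. ]
39.5 False [531.8 223.7  38.8] [-0.2  0.6 -1.3]
38 False [531.7 223.6  37.3] [ 0.9  2.1 -5.9]
37 False [531.6 223.4  36.1] [ 1.1  0.6 -7.4]
36 False [532.1 223.5  36. ] [-0.2 -0.8 -5.1]
35 False [532.8 223.9  35.6] [-0.6  1.1 -0.6]
34 False [532.9 223.9  34.9] [-0.9 -0.2  5.4]
33 False [533.  223.9  34.9] [-2.8 -0.2 12.6]
[-3.2 -0.4 12.7] 28.918250552545015 18.3917
```

View pics/s2c.png

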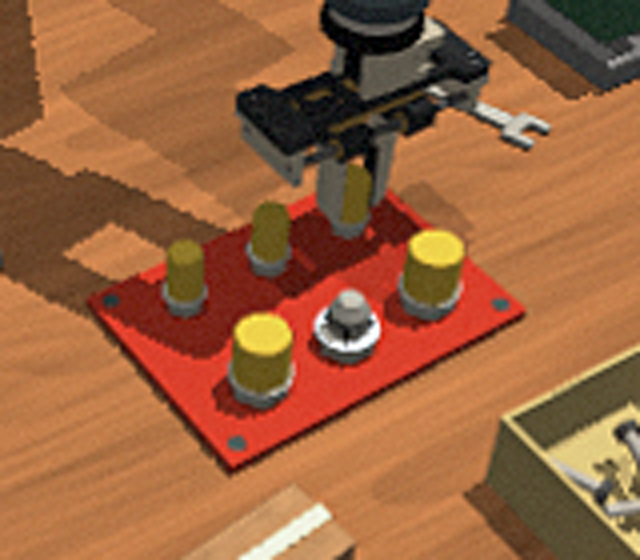

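The cap is home. The force peaked, then turned to a −7 N pull (the click), and then met a hard stop at TCP 34.9, where 35 was expected. Releasing it and going for the large cap.

```bash
python3 - <<'E'
from h import *
O=[np.pi,0,0]
robot.move_linear([532.5,223.7,35],speed=20)
robot.move_gripper(0.6); print(robot.current_gripper_width()*93,robot.current_contact_force().round(1))
robot.move_linear([532.5,223.7,130],speed=150)
robot.move_ptp([354,-178,150],O); robot.sleep(.3)
d=shot('wrist','w_l2.png'); np.savez('pics/w_l2.npz',**d)
for c,st in blobs(d,(22,120,70),(34,255,255),150)[0]: print(c,st[:5],onz(d,c,40)[:2].round(1))
t=shot('top');
for c,st in blobs(t,(22,120,70),(34,255,255))[0]: print('top',c,st[:5],onz(t,c,40)[:2].round(1),onz(t,c,69)[:2].round(1))
s=shot('scene');cv2.imwrite('pics/s3c.png',cv2.resize(s['img'][100:240,160:380],None,fx=3.6,fy=3.6,interpolation=cv2.INTER_CUBIC))
print(robot.current_t())
E
```

```text
55.88911861677926 [-1.1 -0.3  0.2]
[7.4 5.4] [  0   0  18  13 183] [525.5  52.5]
[255.3 121.2] [ 235  101   41   42 1324] [ 420.1 -177.8]
top [138.3 115.1] [125 106  27  19 487] [885.4 388.2] [877.1 379.6]
top [192.  111.6] [184 109  16   6  20] [893.8 207.5] [885.3 202.7]
top [177.2 112.5] [175 110   6   6  17] [891.6 256.8] [883.1 251. ]
top [199.9 117. ] [196 114   8   7  24] [875.  180.9] [866.9 176.8]
top [233.5 187.9] [227 182  14  13 133] [639.9  69.7] [637.   67.9]
top [183.2 189.6] [177 184  13  13 133] [635.2 232.5] [632.4 227.2]
top [184.2 220.7] [180 217   9   8  59] [534.9 228.2] [534.2 223.1]
top [209.2 220.1] [205 216   9   9  59] [536.7 147.5] [536.  144.1]
top [234.6 219.3] [231 216   8   8  57] [539.1  66.1] [538.3  64.4]
top [310.4 255.5] [304 250  14  12 130] [ 423.  -174.9] [ 424.7 -171.3]
22.1917
```

View pics/s3c.png

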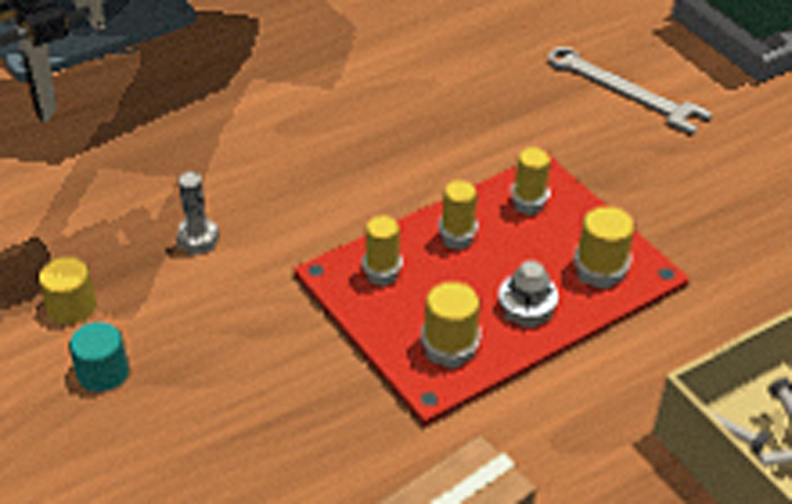

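View pics/w_l2.png

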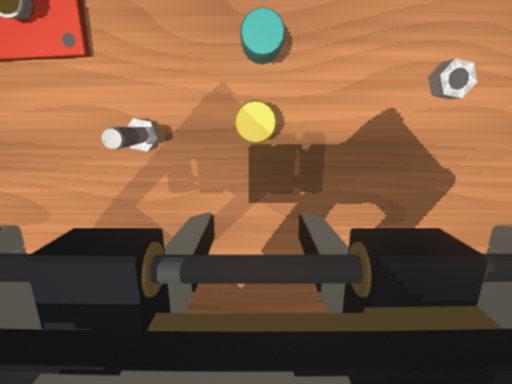

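The small cap sits level and in line with its row (top view (184,221)). The wrist sees the large cap at (255,121), i.e. (420.1, −177.8). Picking it.

```bash
python3 - <<'E'
from h import *
O=[np.pi,0,0]
C=[420.3,-177,0]
robot.move_gripper(1.0)
robot.move_linear([C[0],C[1],60],O,speed=150)
print(robot.move_linear([C[0],C[1],6],speed=80,f_stop=10),robot.current_tcp_pos().round(1))
robot.move_gripper(0.3); print(robot.current_gripper_width()*93, robot.current_contact_force().round(2))
robot.move_linear([C[0],C[1],140],speed=150)
print(robot.current_gripper_width()*93)
robot.move_ptp([566,147,160],O); robot.sleep(.3)
d=shot('wrist','w_pl.png'); np.savez('pics/w_pl.npz',**d)
p=robot.current_tcp_pos();print(robot.current_t(),p)
print(washer(d,(632,148),R=34))
for c,st in blobs(d,(22,120,40),(34,255,255),100)[0]: print(c,st[:5],onz(d,c,69)[:2].round(1))
for dz in (-6,34): print('front edge exp',proj(d,[p[0]+21.5,p[1],p[2]+dz]))
cv2.imwrite('pics/cap2.png',cv2.resize(d['img'][80:300,150:370],None,fx=2.7,fy=2.7,interpolation=cv2.INTER_CUBIC))
E
```

```text
False [ 420.6 -177.2    6.3]
43.0366089486286 [-0.14 -0.32  0.25]
42.742379990722114
28.2583 [566.09854525 146.19271603 160.08962785]
((254.93377685546875, 118.60237121582031), (46.420719146728516, 46.824119567871094), array([634.55329157, 146.13365203]), array([634.11617789, 146.12488232]), np.float64(49.31453263909774))
[339.5 115.8] [ 318   94   44   44 1496] [637.1  67.5]
[169.2 121.2] [ 149  100   41   44 1432] [632.2 225.9]
[333.4 214.5] [316 199  32  30 560] [540.1  66.4]
[257.3 234.2] [ 218  204   77   51 2934] [518.6 143.6]
[180.8 220.2] [169 209  25  23 433] [533.9 221.8]
front edge exp [254.12478793 190.92143832]
front edge exp [253.57981149 210.81064725]
```

View pics/cap2.png

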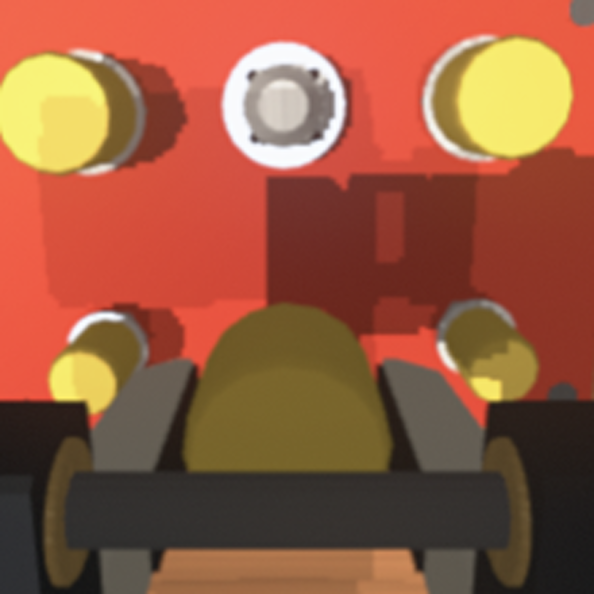

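The large cap is held (42.7 mm width). The washer at (255,119) fits as a 49 mm circle centred at (634.3, 146.1), and the midpoint of the neighbouring caps is (634.7, 146.7). With the bias found on the small cap I target (635.2, 147.0).

```bash
python3 - <<'E'
from h import *
O=[np.pi,0,0]
x,y=635.2,147.0
robot.move_linear([x,y,82],O,speed=120); robot.sleep(.2)
f0=robot.current_contact_force(); print('f0',f0.round(2),robot.current_tcp_pos().round(1))
for z in (66,62,58,54,51):
    st=robot.move_linear([x,y,z],speed=40,f_stop=12); robot.sleep(.1)
    print(z,st,robot.current_tcp_pos().round(1),(robot.current_contact_force()-f0).round(2))
    if st: break
print(robot.current_t())
E
```

```text
f0 [-0.38 -0.11 -0.36] [635.3 147.1  82.9]
66 False [635.4 147.   66.1] [ 0.75 -0.75  0.56]
62 False [635.2 147.   62. ] [-0.16  0.28  0.71]
58 False [635.2 147.   57.9] [-0.    1.15 -0.57]
54 False [635.2 147.   53.9] [0.21 0.12 0.17]
51 False [635.2 147.   51. ] [ 0.17 -0.03 -0.45]
31.525
```

```bash
python3 - <<'E'
from h import *
x,y=635.2,147.0
for z in (47,45,43,41,39.5,38,37,36,35,34,33,32.2,31.5):
    st=robot.move_linear([x,y,z],speed=25,f_stop=25); f=robot.current_contact_force()
    print(z,st,robot.current_tcp_pos().round(1),f.round(1))
    if st or (z<37.5 and f[2]>17): break
robot.sleep(.5);print(robot.current_contact_force().round(1),robot.current_tcp_pos().round(1),robot.current_gripper_width()*93,robot.current_t())
s=shot('scene');cv2.imwrite('pics/s4c.png',cv2.resize(s['img'][60:260,150:390],None,fx=3,fy=3,interpolation=cv2.INTER_CUBIC))
shot('wrist','w_end.png')
E
```

```text
47 False [635.  147.   46.7] [ 0.  -0.3 -0.1]
45 False [635.1 147.2  44.9] [0.  0.2 1. ]
43 False [635.5 147.1  43.2] [0.2 1.5 1.3]
41 False [635.6 147.   41.3] [-0.3  0.7  3.1]
39.5 False [635.  146.9  38.7] [ 0.4  0.1 -2.3]
38 False [634.4 146.9  36.8] [ 2.4  1.1 -7.3]
37 False [634.5 146.9  36.2] [ 0.5  0.1 -7.3]
36 False [635.  146.9  36. ] [-0.5 -0.  -3.8]
35 False [635.7 147.1  35.6] [ 0.  -0.1 -0.5]
34 False [635.9 147.1  35. ] [-1.9 -0.2  4.6]
33 False [635.9 147.1  35. ] [-3.9 -0.3 12.2]
32.2 False [635.9 147.1  35. ] [-5.  -0.9 15.7]
31.5 False [635.9 147.1  34.9] [-7.  -1.5 19.4]
[-6.3 -1.2 19.6] [635.9 147.1  35. ] 43.502298634873355 35.3333
```

View pics/s4c.png

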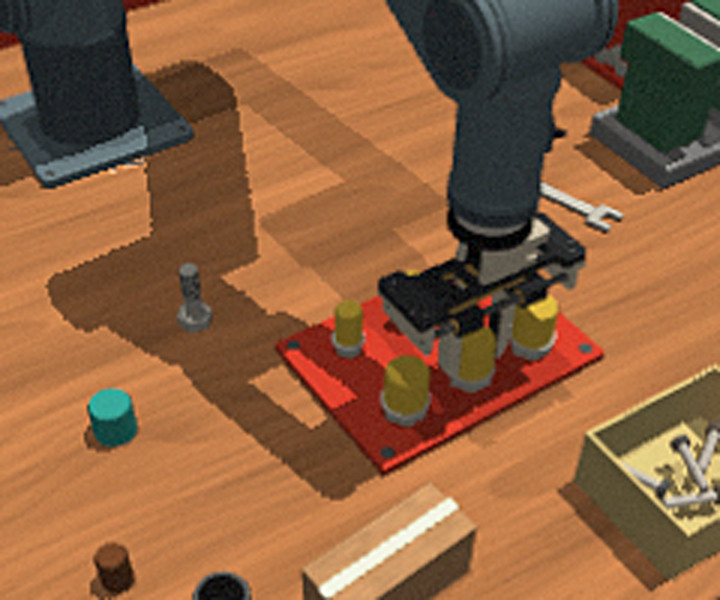

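View pics/w_end.png

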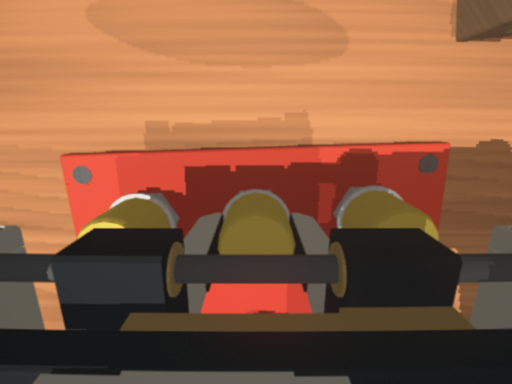

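The scene view shows the large cap down on its washer in the jaws, level with its neighbours, with nothing else moved. The push is steady at 19.6 N with the TCP at 35.0 mm, as expected for home.

```bash
python3 - <<'E'
from h import *
robot.hand_in(); print(robot.current_t(),robot.current_contact_force().round(1))
E
```

```text
the job is handed in; nothing more can be done
the job is handed in; nothing more can be done
```

I handed the job in at about 35 s, with both yellow caps on their bare studs and the arm still pressing the large one down.

- **Small cap:** it clicked on the bare thin stud, showing a press force, then about 7 N of pull, then a hard stop at the expected height. I released it and left it there; a later picture showed it level and in line with its row.
- **Large cap:** it clicked on the bare thick stud in the same way. I kept pressing, and the last reading was a steady 19.6 N at the expected height, with the jaws still gripping and no slip seen.
- **Disagreements:** the top and wrist cameras differed by 2–4 mm on the loose caps. I went mostly by the wrist view, and side forces stayed within noise on the way down. The final push also has about 6 N of sideways force.
- **Everything else:** in the last pictures nothing else appears to have moved. I judged that by eye, and not every bystander was in the final views.

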